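# Index the swivel vise to the red pin

### The job

The little vise that holds a guide roller for cleaning stands on a swivel base that clicks every 20 degrees. Swivel it until its yellow pointer stands at the red pin on the base (not the blue one), and leave it resting in that click.

Things in the scene. Friction and masses are not known exactly. Their poses are not given: they have to be found in the camera images.
- vise (a joint): swivel angle, rad, anticlockwise from above positive, stops at +-1.745; 0: pointer at the middle of 11 white ticks. The base holds it at every tick, 0.349 rad (20 deg) apart; between ticks it resists with up to 0.1 N m, then snaps on to the next. It starts within 1 click of the middle; the pins stand 3 clicks either side of the middle: 2 to 4 clicks are needed, either way.
- body_center (a point): on the vertical swivel axis inside the vise's grey square body, 54 mm above the table: grip here from above. Body: 36 mm wide (square to the pointer line), 44 mm long, from 24 to 76 mm above the table. Opposite the pointer it carries 44 mm wide jaws with a fixed white roller, to 85 mm above the table, and a screw with a cross bar 92 mm from the axis; all turns as one.
- pointer_tip (a point): tip of the yellow pointer, a 10 mm wide tongue on the rim of the vise's aluminium turntable (radius 52 mm, top 24 mm above the table), 68 mm from the swivel axis, 20 mm above the table. It turns with the vise. Below is the fixed dark round base plate, radius 90 mm, 14 mm high. Left of the vise a big tape reel hangs over the table, its underside 0.47 m up: come in from the right and stay low.
- red_pin: red round pin, 13 mm across, 7 mm high, fixed on the base plate over a white tick, centre 78 mm from the swivel axis; origin at the centre of its underside, 14 mm above the table. A blue pin like it stands 120 deg round on the other side; in some starts they are swapped. With the pointer at the red pin, tip and pin centre lie 10 mm apart seen from above.

How it is judged (in metres and radians):
At the end, for the whole second after the job is handed in: The vise rests with its pointer at the red pin: the tip within 16.5 mm of the pin's centre seen from above (about 10 degrees either side of dead on), the vise not turning (under 0.1 rad/s) (horizontal distance between pointer_tip and red_pin below 0.0165 m and velocity of joint vise between -0.1 and 0.1 rad/s); the robot touches nothing.
It also fails if it takes over 32 s, if anything falls off the work surface, if the arm or the gripper's body presses on something with over 40 N, if the wrist force passes 120 N, or if a joint passes its speed limit or range.

### The arm

A 6-joint arm with a two-finger parallel gripper is mounted at the origin on a cart in front of the work surface, level with it; the furniture and walls round the work are solid. World frame = base frame: x ahead of the robot, y to its left, z up, the work surface at z = 0. Lengths are in m, angles in degrees, forces in N, time in s.
With the tool pointing down it reaches from about 0.35 to 0.875 m from the base axis. Payload 4.2 kg.
Tool frame: the origin (TCP) lies at the very end of the fingers, on their centre line; the grasp point (between the pads) lies 19 mm behind it; z points along the fingers, y is the line along which they close (so a half turn about z gives the same grasp; the last joint's range is limited). The gripper opens to 87 mm and grips with 3 to 60 N. Pads are 19 mm wide; open, the fingers measure 117 mm over their backs; the gripper's body (75 mm by 190 mm) begins 51 mm behind the grasp point.
Start: joints at [83.858, 22.042, 0.453, 0, -68.411, -14.817], TCP at [0.224, 0.584, 0.201] pointing down, gripper open.
Joint ranges: [-179.83, 179.83], [-69.29, 118.12], [-61.27, 80.66], [-181.25, 117.63], [-171.15, -9.14], [-177.46, 177.46]. Speed limits (degrees/s): [159.86, 159.86, 180, 180, 180, 180].

### API

Orientations are given as a 3x3 rotation matrix whose columns are the frame's x, y, z axes.
In Python, from station import sense, cams, r gives the robot as it stands. The module is installed in compiled form; this text tells all that it offers.
- The arm moves only by the tool step_arm, never from a script. Its argument "targets" is text: rows parted by semicolons, each of 4 numbers parted by spaces: the shift along the tool's x, y, z in cm, then the turn about the tool's z in degrees. In form: x y z turn; .... A call has 1 to 12 rows; each row shifts and turns the commanded pose from where the row before left it, along the tool's axes as they then stand; what a row does not reach is not made up. A row lasts 1/12 s, in which the tool goes at most 41.7 mm and 7.16 degrees, less where a joint would pass 70% of its speed; a pose out of reach is approached as far as the arm can. A call with a gripper value outside its range is refused whole. "claw" is the finger opening in cm, from 0 to 8.7, set as the call begins (left out, the last holds). The fingers move at their own pace and stop on an object; the grip force is fixed at half the most. Time passes only in rows, so rows that do not move let the fingers close. It gives the time, the measured TCP pose, the force, the opening and the grip force at its end, in the units of the state.
- sense(): the state, without advancing time (a new reading comes with each control period).
- cams.capture(name): name is "scene" or "top" or "wrist"; returns a dict with "frame" (480x640x3 uint8, blue, green, red), "vertical_fov" (degrees; the focal length in pixels is half the picture's height over the tangent of half this angle, whatever the lens; pixels are square), "cx", "cy" (the principal point, pixels), "eye" and "rotation" of the camera in the world; the wrist camera has in their place "tool_from_camera" (4x4, takes a point from camera to tool coordinates, whose origin is the TCP and whose axes are the flange's). Camera axes: x right, y down, z forward; pixel columns grow to the right and rows downward; lengths in m; the calibration is good to about 2 mm. A picture is of the moment at which its call begins: read the wrist's pose just before it. There is no depth.
- r.finish_job(): hands the job in; it is judged then, once.
The state is a dict: "time_s": time; "joints": joint angles; "joint_velocities": joint speeds; "effort": joint torques, N m; "tcp_pos": TCP position; "ee_rot": TCP orientation; "wrist_force": force on the tool from outside, world axes, zero at the start; "moment": the same for the moment, N m; "gripper_width": opening from 0.0 (shut) to 1.0 (fully open); "gripper_force": force on a finger pad.
Only numpy, scipy, OpenCV 4.12 (cv2) and the standard library are available. Lean on these libraries where they do the work, as an engineer would, in place of code of your own. Each camera call takes 0.05 s, during which the arm holds its last target. There are 200 camera calls.

## Working session

There is one attempt and no reset: what is moved stays moved. The work goes in short steps, Python scripts to look and compute and a tool call to move; the robot and the scene stay as the last step left them, time stands still between calls to the robot, and variables do not carry over. Pictures are saved under pics/ and viewed, at most 10 in all, crops included, and the job is handed in when it is done.

Besides the shell and the picture viewer there is one more tool, called after ">>>" as name(argument=value, ...) on one line, values as JSON. step_arm: Moves the arm, as the interface text tells. Its arguments: {"type":"object","properties":{"targets":{"type":"string"},"claw":{"type":"number"}},"required":["targets"]}

```bash
mkdir -p pics; cat > h.py <<'E'
import numpy as np, cv2
from station import sense, cams, r
def ray(c,u,v,s=None):
    f=240/np.tan(np.radians(c["vertical_fov"]/2))
    d=np.array([(u-c["cx"])/f,(v-c["cy"])/f,1])
    if "eye" in c: return np.array(c["eye"]),np.array(c["rotation"])@d
    T=np.array(c["tool_from_camera"]);R=np.array(s["ee_rot"])
    return np.array(s["tcp_pos"])+R@T[:3,3],R@T[:3,:3]@d
def onz(c,u,v,z,s=None):
    o,d=ray(c,u,v,s); return o+d*(z-o[2])/d[2]
def blobs(img,lo,hi,amin=15):
    h=cv2.cvtColor(img,cv2.COLOR_BGR2HSV);m=cv2.inRange(h,lo,hi)
    n,l,st,ce=cv2.connectedComponentsWithStats(m)
    return [(int(st[i,4]),ce[i].round(1).tolist()) for i in range(1,n) if st[i,4]>=amin]
COL=dict(red=((0,130,80),(8,255,255)),red2=((172,130,80),(180,255,255)),blue=((100,130,60),(130,255,255)),yel=((22,120,100),(35,255,255)))
E
python3 - <<'E'
from h import *
s=sense();print(s["time_s"],s["ee_rot"],s["tcp_pos"])
for n in("top","wrist"):
    c=cams.capture(n);cv2.imwrite(f"pics/{n}0.png",c["frame"])
    print(n,c.get("eye"))
    for k,v in COL.items():
        for a,p in blobs(c["frame"],*v): print(k,a,p,onz(c,*p,0.02,s).round(3))
E
```

```text
0.0 [[ 9.33769854e-01 -3.57873367e-01 -7.16316706e-04]
 [-3.57874078e-01 -9.33767622e-01 -2.04258506e-03]
 [ 6.21134452e-05  2.16365554e-03 -9.99997657e-01]] [0.22329809 0.58306159 0.19995091]
top [ 0.2639814  -0.17768585  0.90044235]
red 51 [380.1, 243.1] [ 0.434 -0.239  0.02 ]
blue 49 [301.7, 272.3] [ 0.388 -0.112  0.02 ]
yel 55 [345.0, 268.6] [ 0.393 -0.182  0.02 ]
wrist None
yel 16 [46.5, 205.0] [0.323 0.836 0.02 ]
yel 957 [30.8, 234.1] [0.302 0.869 0.02 ]
yel 15 [57.1, 210.1] [0.314 0.829 0.02 ]
yel 20 [64.8, 223.8] [0.299 0.83  0.02 ]
yel 19 [74.6, 241.1] [0.279 0.831 0.02 ]
yel 23 [83.3, 257.0] [0.261 0.831 0.02 ]
yel 20 [91.8, 272.1] [0.242 0.832 0.02 ]
yel 16 [100.1, 286.6] [0.224 0.832 0.02 ]
```

View pics/top0.png

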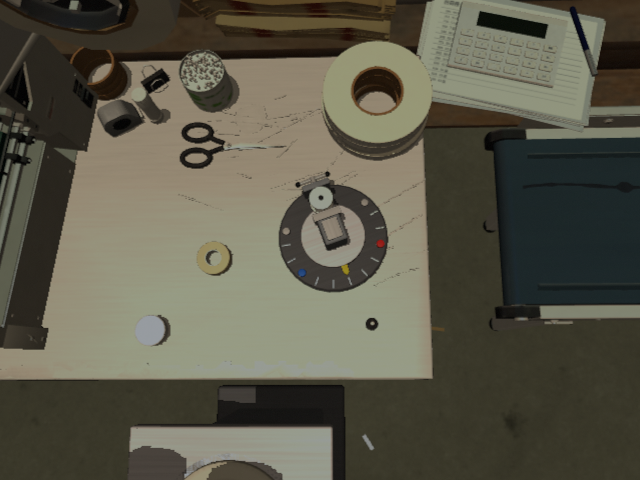

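View pics/wrist0.png

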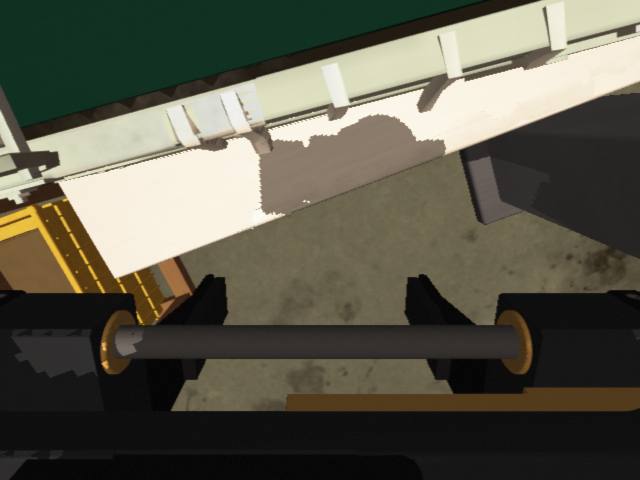

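The top view shows the vise at about (333,238): pointer at (345,268), red pin at (380,243), blue pin at (302,272), jaws with the roller at (320,197). A big tape roll is at (377,95). The wrist view shows only the floor and table edge. I'll check the scene view for obstacles on the way in.

```bash
python3 - <<'E'
from h import *
c=cams.capture("scene");cv2.imwrite("pics/scene0.png",c["frame"]);print(c["eye"],c["rotation"],c["vertical_fov"])
t=cams.capture("top")
for k in COL:
    for a,p in blobs(c["frame"],*COL[k]): print(k,a,p,onz(c,*p,0.02).round(3))
R=onz(t,380.1,243.1,.019)[:2];B=onz(t,301.7,272.3,.019)[:2];Y=onz(t,345,268.6,.02)[:2]
d=R-B;print("chord",np.linalg.norm(d));n=np.array([-d[1],d[0]])/np.linalg.norm(d)
C=(R+B)/2+n*.039*np.sign(n@((R+B)/2-Y) or 1)
for C in((R+B)/2+n*.039,(R+B)/2-n*.039):
    print("C",C,[(np.degrees(np.arctan2(*(q-C)[::-1]))%360,np.linalg.norm(q-C)) for q in(R,B,Y)])
m=cv2.inRange(cv2.cvtColor(t["frame"],cv2.COLOR_BGR2GRAY),0,0)
for z in(0,.2,.47):print(z,[onz(t,u,v,z).round(3) for u,v in((323,95),(432,95),(377,42),(377,158),(0,0))])
E
```

```text
[ 0.09741133 -0.66043908  0.69366899] [[ 0.83691086 -0.37252326  0.40100703]
 [-0.54702569 -0.59407598  0.58977675]
 [ 0.01852309 -0.71295172 -0.70096843]] 42.47072171634287
red 56 [347.7, 310.2] [ 0.434 -0.238  0.02 ]
blue 47 [272.6, 266.2] [ 0.387 -0.111  0.02 ]
chord 0.1352285648120224
C [ 0.44799204 -0.16189589] [(np.float64(260.1710932553386), np.float64(0.07805569284350654)), (np.float64(140.12389399569363), np.float64(0.07805569284350658)), (np.float64(199.80805034116423), np.float64(0.05807705374491186))]
C [ 0.37476493 -0.18876205] [(np.float64(320.1238939956936), np.float64(0.07805569284350652)), (np.float64(80.17109325533865), np.float64(0.07805569284350655)), (np.float64(21.13684442693897), np.float64(0.019926936136997343))]
0 [array([ 0.704, -0.147,  0.   ]), array([ 0.7  , -0.336,  0.   ]), array([ 0.803, -0.243,  0.   ]), array([ 0.586, -0.238,  0.   ]), array([ 0.907,  0.454, -0.   ])]
0.2 [array([ 0.606, -0.153,  0.2  ]), array([ 0.603, -0.301,  0.2  ]), array([ 0.683, -0.229,  0.2  ]), array([ 0.515, -0.225,  0.2  ]), array([0.764, 0.314, 0.2  ])]
0.47 [array([ 0.474, -0.163,  0.47 ]), array([ 0.472, -0.253,  0.47 ]), array([ 0.522, -0.209,  0.47 ]), array([ 0.418, -0.207,  0.47 ]), array([0.571, 0.124, 0.47 ])]
```

View pics/scene0.png

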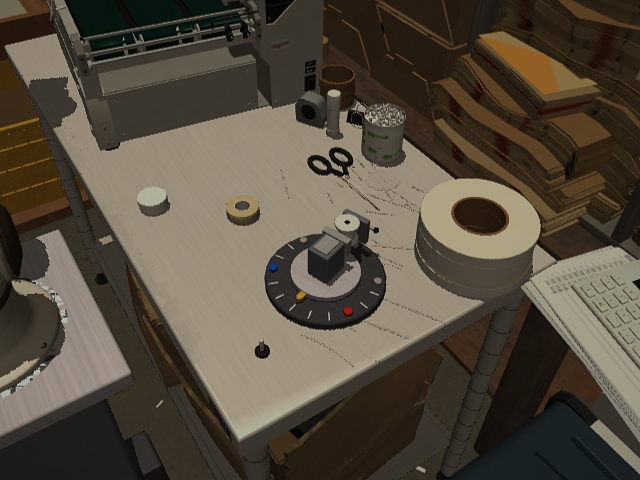

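Scene view: vise near (325,265), the tape roll on the table at (478,230), well behind the vise, and a printing machine at the back left with its front foot at about (110,148). I'll place the machine's right and front faces so I can choose a path.

```bash
python3 - <<'E'
from h import *
c=cams.capture("scene");t=cams.capture("top")
for p in((110,148),(312,100),(40,70)):print("foot",p,onz(c,*p,0).round(3))
def vert(c,xy,p):
    o,d=ray(c,*p); k=np.dot(np.array(xy)-o[:2],d[:2])/np.dot(d[:2],d[:2]);return (o+k*d).round(3)
F=onz(c,110,148,0)[:2];print("top of front leg",vert(c,F,(88,62)),vert(c,F,(70,0)))
G=onz(c,312,100,0)[:2];print(vert(c,G,(320,30)))
for z in(0,.1,.15,.2,.3):print(z,[onz(t,u,v,z).round(3) for u,v in((45,350),(75,172),(95,100))])
f=240/np.tan(np.radians(c["vertical_fov"]/2))
for x,y,z in((.22,.3,.2),(.2,.4,.2),(.25,.25,.2),(.145,.38,.2)):
    q=np.array(c["rotation"]).T@(np.array([x,y,z])-c["eye"]);print((x,y,z),q[:2]/q[2]*f+[c["cx"],c["cy"]])
E
```

```text
foot (110, 148) [0.29  0.323 0.   ]
foot (312, 100) [0.697 0.265 0.   ]
foot (40, 70) [0.259 0.673 0.   ]
top of front leg [0.292 0.323 0.175] [0.29  0.323 0.28 ]
[0.708 0.258 0.153]
0 [array([0.267, 0.308, 0.   ]), array([0.569, 0.284, 0.   ]), array([0.703, 0.259, 0.   ])]
0.1 [array([0.266, 0.254, 0.1  ]), array([0.535, 0.233, 0.1  ]), array([0.654, 0.211, 0.1  ])]
0.15 [array([0.266, 0.227, 0.15 ]), array([0.518, 0.207, 0.15 ]), array([0.63 , 0.186, 0.15 ])]
0.2 [array([0.266, 0.2  , 0.2  ]), array([0.501, 0.181, 0.2  ]), array([0.605, 0.162, 0.2  ])]
0.3 [array([0.266, 0.146, 0.3  ]), array([0.468, 0.13 , 0.3  ]), array([0.557, 0.114, 0.3  ])]
(0.22, 0.3, 0.2) [43.10820703 65.52694131]
(0.2, 0.4, 0.2) [13.49410734 42.37797728]
(0.25, 0.25, 0.2) [72.29357692 74.50828034]
(0.145, 0.38, 0.2) [-19.26721688  56.13364296]
```

Machine: x > 0.27, y > 0.30, and about 0.2 m high. Vise axis at (0.448,-0.162), pointer at 200°, red pin at 260°, so it needs +60° (3 clicks anticlockwise). I'll pull in and raise slightly, turn the gripper tangential, then sweep round.

>>> step_arm(targets="0 3.7 -1.7 0;0 3.7 -1.7 0;0 3.7 -1.7 0;0 3.7 -1.7 0;0 3.7 -1.7 0;0 3.7 -1.7 0", claw=8.7)

```text
time_s: 0.8
tcp_pos: [0.1438, 0.3744, 0.3035]
ee_rot: [[0.934, -0.358, -0.0], [-0.358, -0.934, -0.0], [0.0, 0.0, -1.0]]
wrist_force: [-0.3, 0.1, 1.2]
gripper_width: 1.002
gripper_force: 0.0
```

>>> step_arm(targets="0 0 0 7;0 0 0 7;0 0 0 7;0 0 0 7;0 0 0 7;0 0 0 7;0 0 0 7;0 0 0 7;0 0 0 7;0 0 0 7;0 0 0 7;0 0 0 7")

```text
time_s: 1.8
tcp_pos: [0.1441, 0.3762, 0.3031]
ee_rot: [[-0.264, -0.965, -0.0], [-0.965, 0.264, 0.0], [-0.0, 0.0, -1.0]]
wrist_force: [-1.0, 0.1, 1.3]
gripper_width: 0.999
gripper_force: 0.0
```

>>> step_arm(targets="0 0 0 6;0.15 -3.5 0 5;0.15 -3.5 0 5;0.15 -3.5 0 5;0.15 -3.5 0 5;0.15 -3.5 0 5;0.15 -3.5 0 5;0.15 -3.5 0 5;0.15 -3.5 0 5;0.15 -3.5 0 5")

```text
time_s: 2.63
tcp_pos: [0.3682, 0.1636, 0.3031]
ee_rot: [[-0.915, -0.403, 0.0], [-0.403, 0.915, 0.0], [-0.0, 0.0, -1.0]]
wrist_force: [1.1, -0.5, 0.1]
gripper_width: 1.003
gripper_force: 0.0
```

>>> step_arm(targets="0.15 -3.5 0 5;0.15 -3.5 0 5;0.15 -3.5 0 5;0.15 -3.5 0 5;0.15 -3.5 0 5;0.15 -3.5 0 5;0.15 -3.5 0 5;0.15 -3.5 0 5;0.15 -3.5 0 5")

```text
time_s: 3.38
tcp_pos: [0.3754, -0.1438, 0.3031]
ee_rot: [[-0.932, 0.362, 0.0], [0.362, 0.932, -0.0], [-0.0, 0.0, -1.0]]
wrist_force: [0.5, -0.7, 0.3]
gripper_width: 1.001
gripper_force: 0.0
```

>>> step_arm(targets="0 0 0 -6.8;0 0 0 -6.8;0 0 0 -6.8;0 0 0 -6.8;0 0 0 -6.8;0 0 0 -6.8;0 0 0 0;0 0 0 0")

```text
time_s: 4.05
tcp_pos: [0.3758, -0.1421, 0.3031]
ee_rot: [[-0.942, -0.337, 0.0], [-0.337, 0.942, 0.0], [-0.0, 0.0, -1.0]]
wrist_force: [0.7, 0.1, -0.0]
gripper_width: 1.001
gripper_force: 0.0
```

```bash
python3 - <<'E'
from h import *
s=sense();c=cams.capture("wrist");cv2.imwrite("pics/w1.png",c["frame"])
print(s["time_s"],s["tcp_pos"],s["joints"],np.array(c["tool_from_camera"]).round(3))
P={}
for k,v in COL.items():
    for a,p in blobs(c["frame"],*v): print(k,a,p,onz(c,*p,0.02,s).round(4))
R=np.array(s["ee_rot"]);print("y az",np.degrees(np.arctan2(R[1,1],R[0,1])))
d=np.array([.448,-.162,.035])-s["tcp_pos"];print("tool shift cm",R.T@d*100)
E
```

```text
4.05 [ 0.37578486 -0.1420869   0.30310263] [ 2.72101982e+00 -4.35758860e+00 -1.70652274e+01 -6.03532760e-03
 -7.72795831e+01 -7.30532062e+01] [[ 0.001 -0.957 -0.291  0.079]
 [ 1.     0.     0.001 -0.001]
 [-0.001 -0.291  0.957 -0.185]
 [ 0.     0.     0.     1.   ]]
red 70 [229.6, 205.5] [ 0.4368 -0.2405  0.02  ]
blue 70 [333.9, 205.0] [ 0.3905 -0.113   0.02  ]
y az 109.66648559267799
tool shift cm [-6.12357853 -4.30640527 26.81160993]
```

View pics/w1.png

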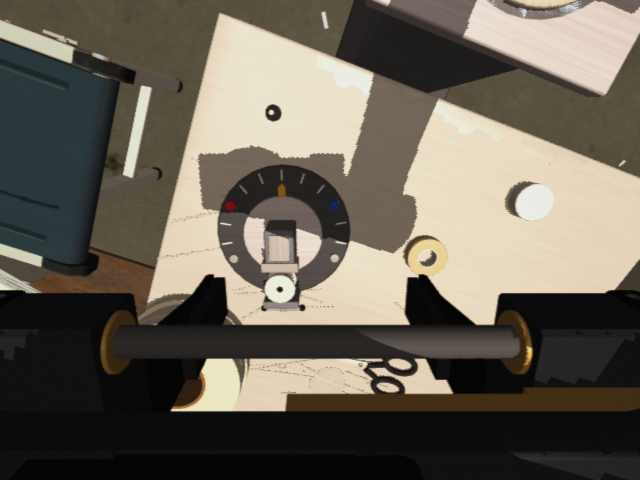

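The wrist view agrees. The pointer (282,190) is at the middle tick, the red pin (230,205) is 3 clicks away and the vise body is at (281,242). Next I move over it and descend.

>>> step_arm(targets="-3.1 -2.2 0 0;-3.1 -2.2 0 0;0 0 3.6 0;0 0 3.6 0;0 0 3.6 0;0 0 3.6 0;0 0 3 0;0 0 0 0")

```text
time_s: 4.77
tcp_pos: [0.4443, -0.1618, 0.1233]
ee_rot: [[-0.942, -0.336, -0.013], [-0.336, 0.942, 0.002], [0.012, 0.006, -1.0]]
wrist_force: [-0.8, 0.3, -0.3]
gripper_width: 1.002
gripper_force: 0.0
```

```bash
python3 - <<'E'
from h import *
s=sense();c=cams.capture("wrist");cv2.imwrite("pics/w2.png",c["frame"])
print(s["tcp_pos"],s["wrist_force"])
for k,v in COL.items():
    for a,p in blobs(c["frame"],*v): print(k,a,p,onz(c,*p,0.02,s).round(4))
R=np.array(s["ee_rot"])
d=np.array([.449,-.163,.035])-s["tcp_pos"];print("tool shift cm",R.T@d*100)
E
```

```text
[ 0.44431119 -0.16179945  0.12329317] [-0.81681215  0.34344248 -0.3314613 ]
red 210 [225.7, 184.3] [ 0.4367 -0.2405  0.02  ]
blue 219 [397.7, 182.8] [ 0.3901 -0.1131  0.02  ]
yel 252 [311.9, 158.0] [ 0.3947 -0.1833  0.02  ]
tool shift cm [-0.50558439 -0.32645034  8.8220697 ]
```

View pics/w2.png

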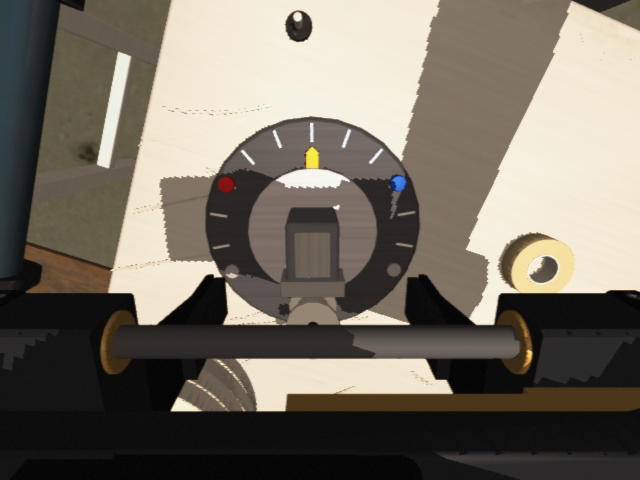

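>>> step_arm(targets="0 0 2.5 0;0 0 2.5 0;0 0 2.5 0;0 0 1.9 0;0 0 0 0;0 0 0 0;0 0 0 0;0 0 0 0")

```text
time_s: 5.48
tcp_pos: [0.4512, -0.1626, 0.0373]
ee_rot: [[-0.941, -0.34, 0.005], [-0.34, 0.941, -0.0], [-0.004, -0.002, -1.0]]
wrist_force: [-0.9, -0.2, 1.0]
gripper_width: 1.002
gripper_force: 0.0
```

Well placed at (0.451,-0.163,0.037). Now I'll close the gripper.

>>> step_arm(targets="0 0 0 0;0 0 0 0;0 0 0 0;0 0 0 0;0 0 0 0;0 0 0 0;0 0 0 0;0 0 0 0", claw=2)

```text
time_s: 6.15
tcp_pos: [0.4491, -0.1625, 0.035]
ee_rot: [[-0.941, -0.339, -0.0], [-0.339, 0.941, -0.0], [0.0, 0.0, -1.0]]
wrist_force: [0.7, 0.4, -0.2]
gripper_width: 0.475
gripper_force: 0.0
```

>>> step_arm(targets="0 0 0 0;0 0 0 0;0 0 0 0;0 0 0 0;0 0 0 0;0 0 0 0")

```text
time_s: 6.65
tcp_pos: [0.4491, -0.1625, 0.035]
ee_rot: [[-0.941, -0.339, -0.0], [-0.339, 0.941, -0.0], [0.0, 0.0, -1.0]]
wrist_force: [0.4, 0.1, 0.1]
gripper_width: 0.409
gripper_force: 30.0
```

Gripped with almost no side load. Now I turn it 60° anticlockwise, which is a negative turn in the tool frame.

>>> step_arm(targets="0 0 0 -5;0 0 0 -5;0 0 0 -5;0 0 0 -5;0 0 0 -5;0 0 0 -5")

```text
time_s: 7.15
tcp_pos: [0.4489, -0.1622, 0.035]
ee_rot: [[-0.642, -0.767, -0.0], [-0.767, 0.642, 0.0], [-0.0, 0.001, -1.0]]
wrist_force: [-0.6, 1.1, 1.0]
gripper_width: 0.409
gripper_force: 30.0
```

>>> step_arm(targets="0 0 0 -5;0 0 0 -5;0 0 0 -5;0 0 0 -5;0 0 0 -5;0 0 0 -5;0 0 0 0;0 0 0 0;0 0 0 0;0 0 0 0")

```text
time_s: 7.98
tcp_pos: [0.4485, -0.1621, 0.035]
ee_rot: [[-0.178, -0.984, -0.001], [-0.984, 0.178, 0.001], [-0.0, 0.001, -1.0]]
wrist_force: [-2.7, 3.8, 1.7]
gripper_width: 0.411
gripper_force: 30.0
```

```bash
cat > chk.py <<'E'
from h import *
s=sense();R=np.array(s["ee_rot"])
print(s["time_s"],s["tcp_pos"],s["wrist_force"],s["moment"],"y az",np.degrees(np.arctan2(R[1,1],R[0,1])))
C=np.array([.4495,-.1625])
for n in("wrist","top"):
    c=cams.capture(n)
    for k,v in COL.items():
        for a,p in blobs(c["frame"],*v):
            q=onz(c,*p,.02,s)[:2]-C
            if np.linalg.norm(q)<.1: print(n,k,a,p,(q+C).round(4),"az",np.degrees(np.arctan2(q[1],q[0]))%360)
E
python3 chk.py
```

```text
7.9833 [ 0.44852693 -0.16206601  0.0349919 ] [-2.69721008  3.80435676  1.71933801] [ 1.39677207  0.48868138 -0.0397256 ] y az 169.73825582253573
wrist red 483 [315.1, 125.4] [ 0.4365 -0.2404] az 260.52807533601526
top red 46 [380.3, 243.5] [ 0.4338 -0.239 ] az 258.41722649373344
```

```bash
python3 - <<'E'
from h import *
cv2.imwrite("pics/w3.png",cams.capture("wrist")["frame"])
E
```

```text
(no output)
```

View pics/w3.png

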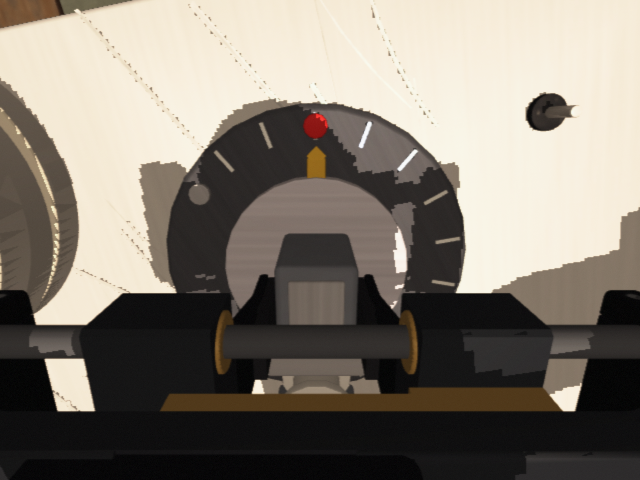

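The pointer tip (316,148) stands right at the red pin (315,125). I'll release, rise straight up and check.

>>> step_arm(targets="0 0 0 0;0 0 0 0;0 0 0 0;0 0 0 0;0 0 0 0;0 0 0 0;0 0 0 0;0 0 0 0;0 0 0 0;0 0 0 0;0 0 0 0;0 0 0 0", claw=8)

```text
time_s: 9.13
tcp_pos: [0.4491, -0.1625, 0.035]
ee_rot: [[-0.176, -0.984, 0.0], [-0.984, 0.176, 0.0], [-0.0, -0.0, -1.0]]
wrist_force: [-0.3, -0.6, 0.1]
gripper_width: 0.922
gripper_force: 0.0
```

>>> step_arm(targets="0 0 -1 0;0 0 -2 0;0 0 -2 0;0 0 -2 0;0 0 -2 0;0 0 -2 0;0 0 -1 0;0 0 0 0;0 0 0 0;0 0 0 0;0 0 0 0")

```text
time_s: 10.05
tcp_pos: [0.4483, -0.1624, 0.1538]
ee_rot: [[-0.177, -0.984, -0.003], [-0.984, 0.177, 0.0], [0.0, 0.003, -1.0]]
wrist_force: [0.9, 0.4, 0.5]
gripper_width: 0.925
gripper_force: 0.0
```

```bash
sed -i 's/(22,120,100)/(18,120,60)/' h.py; python3 chk.py; python3 - <<'E'
from h import *
cv2.imwrite("pics/w4.png",cams.capture("wrist")["frame"])
E
```

```text
10.05 [ 0.44829645 -0.16236301  0.1538245 ] [0.91226629 0.42116569 0.48781803] [ 0.087875   -0.08953696 -0.0620474 ] y az 169.83088156230818
wrist red 188 [314.8, 124.7] [ 0.4366 -0.2405] az 260.5736007253044
wrist blue 161 [388.6, 256.8] [ 0.39   -0.1132] az 140.34964238865038
wrist yel 214 [315.2, 148.8] [ 0.4397 -0.2212] az 260.4955580087502
top red 37 [380.2, 243.2] [ 0.4343 -0.2389] az 258.75224873019863
top blue 45 [301.7, 272.3] [ 0.3879 -0.1119] az 140.59195322600104
top yel 57 [368.7, 241.3] [ 0.4376 -0.2204] az 258.41900520262544
```

View pics/w4.png

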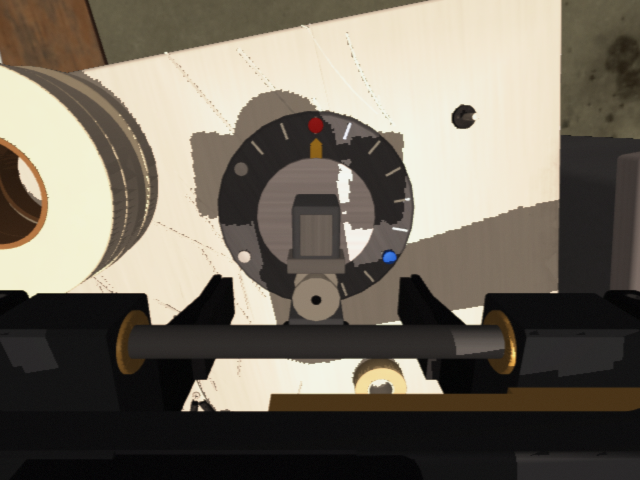

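The gripper is clear. The pointer (315,149) is at 260.5° and the red pin (315,125) at 260.6°, so I'm handing in.

```bash
python3 -c "
from station import r
print(r.finish_job())"
```

```text
the job is handed in; nothing more can be done
None
```

The vise was swivelled three clicks (60°) anticlockwise and rests with its pointer at the red pin, within about 0.1° by the wrist camera; the arm is clear and the job was handed in at about 10 s.

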